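# Shut the label box and push it back against its stop rail

### The arm

A 6-joint arm with a two-finger parallel gripper is mounted at the origin on the work surface; the furniture and walls round the work are solid. World frame = base frame: x ahead of the robot, y to its left, z up, the work surface at z = 0. Lengths are in m, angles in rad, forces in N, time in s.
With the tool pointing down it reaches from about 0.325 to 1 m from the base axis. Payload 5.1 kg.
Tool frame: the origin (TCP) lies on the centre line of the jaws, within the pads' length; the fingertips stand 11 mm ahead of it and the grasp point (between the pads) lies 8 mm behind it; z points along the fingers, y is the direction in which the jaws open and shut (so a half turn about z gives the same grasp; the last joint's range is limited). The gripper opens to 85 mm and grips with 20 to 120 N. Pads are 22 mm wide; open, the fingers measure 114 mm over their backs; the gripper's body (76 mm by 85 mm) begins 54 mm behind the grasp point. The pads swing forward as they close: fully open they stand 13 mm farther back than shut.
Start: joints at [1.028, 0.124, 1.65, -0, 1.367, -0.083], TCP at [0.288, 0.582, 0.242] pointing down, gripper open.
Joint ranges: [-2.61, 2.61], [-1.02, 2.33], [0.03, 2.71], [-1.35, 4.49], [0.32, 2.68], [-2.91, 2.91]. Speed limits (rad/s): [2.57, 2.57, 3.14, 3.14, 3.14, 3.14].

### API

Orientations are given as a 3x3 rotation matrix whose columns are the frame's x, y, z axes.
In Python, from station import robot gives the robot as it stands.
- The arm moves only by the tool move_arm, never from a script. Its argument "deltas" is a list of rows, each a list of 3 entries, a list of its own where there are three numbers: the opening, from -1 (shut) to 1 (fully open), then the shift along the tool's x, y, z in mm, then the turn, a rotation vector about the tool's x, y, z in rad. In form: [[gripper, [dx, dy, dz], [ax, ay, az]], ...]. A call has exactly 5 rows; each row is the pose to reach, as a shift and turn from the pose commanded when the call began, along the tool's axes at that moment; what a row does not reach only later rows make up. A row lasts 1/10 s, in which the tool goes at most 50 mm and 8.59 degrees, less where a joint would pass 70% of its speed; a pose out of reach is approached as far as the arm can. A call with a gripper value outside its range is refused whole. The fingers move at their own pace and stop on an object; "force" is the grip in N (left out, the last holds). Time passes only in rows, so rows that repeat a pose let the fingers close, or fill a call up. It gives the time, the measured TCP pose, the force and the opening at its end, in the units of the state.
- robot.sense(): the state, without advancing time (a new reading comes with each control period).
- robot.camera(name): name is "scene" or "top" or "wrist"; returns a dict with "pixels" (400x640x3 uint8, blue, green, red), "camera_matrix" (3x3 intrinsics, pixels), "cam_to_world" (4x4, takes a point from camera to world coordinates). Camera axes: x right, y down, z forward; pixel columns grow to the right and rows downward; lengths in m; the calibration is good to about 2 mm. A picture is of the moment at which its call begins. There is no depth.
- robot.hand_in(): hands the job in, once; it reports no verdict.
The state is a dict: "t": time; "qpos": joint angles; "joint_vel": joint speeds; "effort": joint torques, N m; "tcp_pos": TCP position; "eef_rot": TCP orientation; "wrist_force": force on the tool from outside, world axes, zero at the start; "moment": the same for the moment, N m; "finger_gap": finger opening in m.
Only numpy, scipy, OpenCV 4.12 (cv2) and the standard library are available. Lean on these libraries where they do the work, as an engineer would, in place of code of your own. Each camera call takes 0.05 s, during which the arm holds its last target.

### The job

Clear the front of the bench: with the fingertips, ease the open lid of the green plant-label box fully shut without slamming it, and only then push the shut box straight back along the bench until its whole back edge sits squarely against the wooden stop rail behind it. Only push: the box must not be lifted or tipped up, and the pot, the dropper bottle and the roll of tape standing round it must stay where they are.

Things in the scene. Friction and masses are not known exactly. Their poses are not given: they have to be found in the camera images.
- label_box: Green tin box, about 0.9 kg, loose on the bench, 154 x 241 x 103 mm with the lid shut (top face 100 mm up). Origin: centre of the underside; +x to its back (hinge side, towards the rail), +y left, +z up. Body walls, 85 mm high: front x = -65, back x = +70, ends y = +-118 mm; shut, the lid's front skirt is at x = -68. Starts 35 to 65 mm off the rail, up to 0.1 rad askew to it.
- label_box_lid (a joint): Lid hinge at the top of the box's back, rad: 0 = fully shut, grows as the free (front) edge swings up and back, at most 1.83. Starts open at 0.8 to 1.35. Stiff: friction of about 0.16 N m keeps the lid about where it is left; 1 to 3 N on the free edge moves it. No latch, no spring.
- lid_hinge (a point): Point on the hinge axis (which runs along the box's y), in the middle of the box's width: 74 mm behind the box origin and 89 mm above the underside.
- lid_lip (a point): Middle of the lip at the lid's free edge, 146 mm from the hinge axis; moves with the lid. Shut, the lid is a shallow tray upside down: its flat top sheet (240 mm along y) lies 11 mm above the hinge axis and reaches 142 mm forward of it, the front skirt hangs there to 3 mm under the axis; the lip (40 mm along y, 2 mm thick) sticks out 9 mm in front of the skirt.
- box_back_left (a point): Left end of the box's back wall, 15 mm above the underside, at x = +70 mm, y = +118 mm of the box.
- box_back_right (a point): Right end of the box's back wall, 15 mm above the underside, at x = +70 mm, y = -118 mm of the box.
- stop_rail: Wooden batten fixed to the bench behind the box, 340 mm long in its y, 20 mm thick in its x, 30 mm high. Origin: on the bench at the middle of its front face, which looks towards the box and robot; +x points away from the box, +y along the rail to the left. Box home: its back wall against this face.
- pot: Small empty terracotta pot, 66 mm wide, 58 mm high, loose, to the left of the box. Origin: centre of the underside. Leave it alone.
- dropper: Small brown dropper bottle, 33 mm wide, 102 mm high, loose, to the right of the box. Origin: centre of the underside. Leave it alone.
- tape: Grey roll of tape lying flat, 100 mm across, 48 mm high, loose, to the right of the box behind or in front of the dropper bottle. Origin: centre of the underside. Leave it alone.

How it is judged:
On the way, in this order (a step that is already met when the one before it is completed fails the run):
1. the lid is fully shut (within 0.04 rad) while the box is still off the rail (value of joint label_box_lid below 0.04 rad), for 0.2 s.
2. the shut box's whole back edge is against the rail (both back corners within 6 mm) (value of joint label_box_lid below 0.04 rad and x of each of box_back_left, box_back_right in the frame of stop_rail above -0.006 m), for 0.2 s.
At the end, for the whole second after the job is handed in: The lid is shut to within 0.04 rad, both ends of the box's back wall are within 6 mm of the rail's front face and within the rail's length (10 mm over at most), the box stands flat on the bench and is at rest (all of step 2 and x of each of box_back_left, box_back_right in the frame of stop_rail below 0.005 m and y of box_back_left in the frame of stop_rail below 0.18 m and y of box_back_right in the frame of stop_rail above -0.18 m and height (world z) of label_box below 0.004 m and angle between label_box's own z axis and vertical below 0.03 rad and linear speed of label_box below 0.01 m/s); the robot touches nothing.
It fails at once if the box is lifted or tipped (15 mm or 0.12 rad) (height (world z) of label_box above 0.015 m or angle between label_box's own z axis and vertical above 0.12 rad).
It fails at once if the lid is slammed (closing faster than 4 rad/s) (velocity of joint label_box_lid below -4 rad/s).
It fails at once if the pot, the dropper bottle or the tape is moved by more than 20 mm (distance of any of pot, dropper, tape from where it was at the start of the episode above 0.02 m).
It also fails if it takes over 48 s, if anything falls off the work surface, if the arm or the gripper's body presses on something with over 40 N, if the wrist force passes 120 N, or if a joint passes its speed limit or range.

## Working session

There is one attempt and no reset: what is moved stays moved. The work goes in short steps, Python scripts to look and compute and a tool call to move; the robot and the scene stay as the last step left them, time stands still between calls to the robot, and variables do not carry over. Pictures are saved under pics/ and viewed, and the job is handed in when it is done.

Besides the shell and the picture viewer there is one more tool, called after "Emit:" in YAML: its name, and indented under it one key for each argument. move_arm: Moves the arm, as the interface text tells. Its arguments: {"type":"object","properties":{"deltas":{"type":"array"},"force":{"type":"number"}},"required":["deltas"]}

```bash
mkdir -p pics; cat > h.py <<'E'
import numpy as np, cv2
from station import robot
def snap(n,f):
    c=robot.camera(n); cv2.imwrite('pics/'+f+'.png',c['pixels']); np.savez('pics/'+f+'.npz',K=c['camera_matrix'],T=c['cam_to_world']); return c
def ray(f,u,v,z):
    d=np.load('pics/'+f+'.npz'); K,T=d['K'],d['T']
    r=T[:3,:3]@np.linalg.solve(K,[u,v,1]); o=T[:3,3]; return o+r*(z-o[2])/r[2]
def proj(f,p):
    d=np.load('pics/'+f+'.npz'); K,T=d['K'],d['T']
    q=K@(T[:3,:3].T@(np.array(p)-T[:3,3])); return q[:2]/q[2]
E
python3 - <<'E'
from h import *
for n in ['scene','top','wrist']: 
    c=snap(n,n+'0'); print(n,c['cam_to_world'].round(3).tolist(), c['camera_matrix'][0].round(0))
s=robot.sense(); print(s)
E
```

```text
scene [[0.855, -0.344, 0.387, 0.193], [-0.517, -0.598, 0.612, -0.647], [0.021, -0.723, -0.69, 0.721], [0.0, 0.0, 0.0, 1.0]] [395.   0. 310.]
top [[0.008, -0.989, 0.149, 0.405], [-1.0, -0.011, -0.022, -0.057], [0.023, -0.149, -0.989, 1.182], [0.0, 0.0, 0.0, 1.0]] [494.   0. 320.]
wrist [[0.443, 0.863, 0.245, 0.226], [0.897, -0.426, -0.122, 0.613], [-0.001, 0.273, -0.962, 0.374], [0.0, 0.0, 0.0, 1.0]] [304.   0. 320.]
{'t': 0.15, 'qpos': array([ 1.02842511e+00,  1.24393596e-01,  1.65138067e+00,  3.75339218e-05,
        1.36751406e+00, -8.25838231e-02]), 'joint_vel': array([-0.0002933 , -0.00297487, -0.0063293 ,  0.00018491,  0.00046921,
       -0.00099802]), 'effort': array([ 2.32242630e-03, -4.24225760e+01, -3.66015565e+01,  6.00936824e-05,
        4.61189818e-03, -7.90573750e-06]), 'tcp_pos': array([0.28820844, 0.5820902 , 0.24129856]), 'eef_rot': array([[-8.96143406e-01,  4.43763647e-01, -9.06739686e-04],
       [ 4.43764538e-01,  8.96142277e-01, -1.43334980e-03],
       [ 1.76499234e-04, -1.68686589e-03, -9.99998562e-01]]), 'wrist_force': array([ 0.08345964,  0.28303306, -0.78172555]), 'moment': array([-0.00577277, -0.00358706, -0.00104515]), 'finger_gap': 0.08547639793058143}
```

View pics/scene0.png

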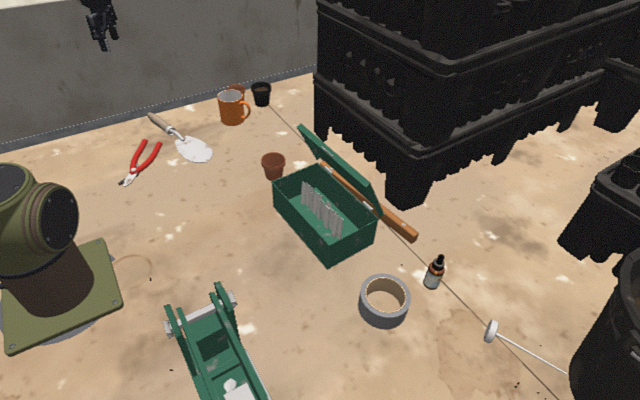

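View pics/top0.png

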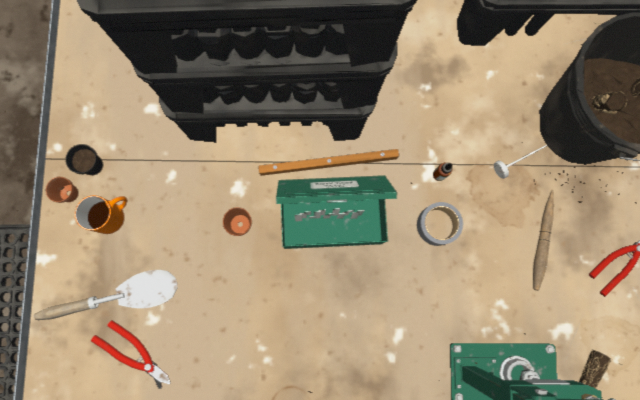

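The scene view shows the lid open and leaning back toward the rail. The top view shows the box at about (334,215), the rail from (259,170) to (398,155), the pot at (238,222), the tape at (440,224) and the dropper at (443,172). I'll enlarge both.

```bash
python3 - <<'E'
from h import *
a=cv2.imread('pics/top0.png')[140:260,220:420]; cv2.imwrite('pics/top0c.png',cv2.resize(a,None,fx=4,fy=4,interpolation=cv2.INTER_CUBIC))
a=cv2.imread('pics/scene0.png')[115:275,250:450]; cv2.imwrite('pics/scene0c.png',cv2.resize(a,None,fx=3.75,fy=3.75,interpolation=cv2.INTER_CUBIC))
E
```

```text
(no output)
```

View pics/top0c.png

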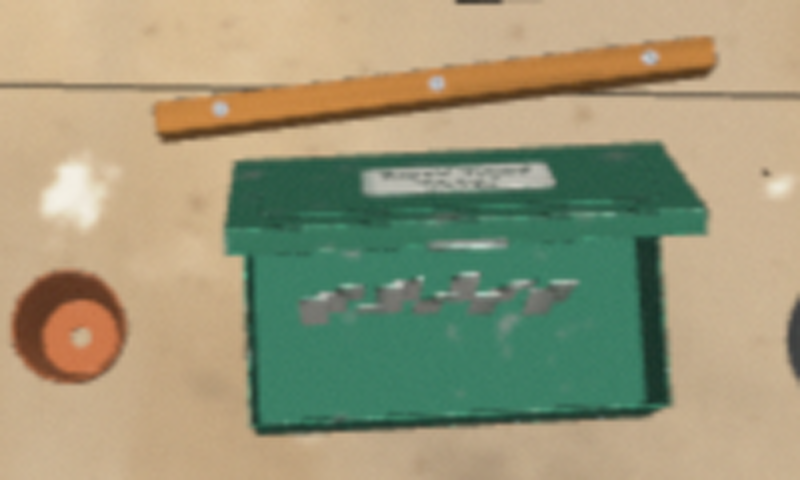

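View pics/scene0c.png

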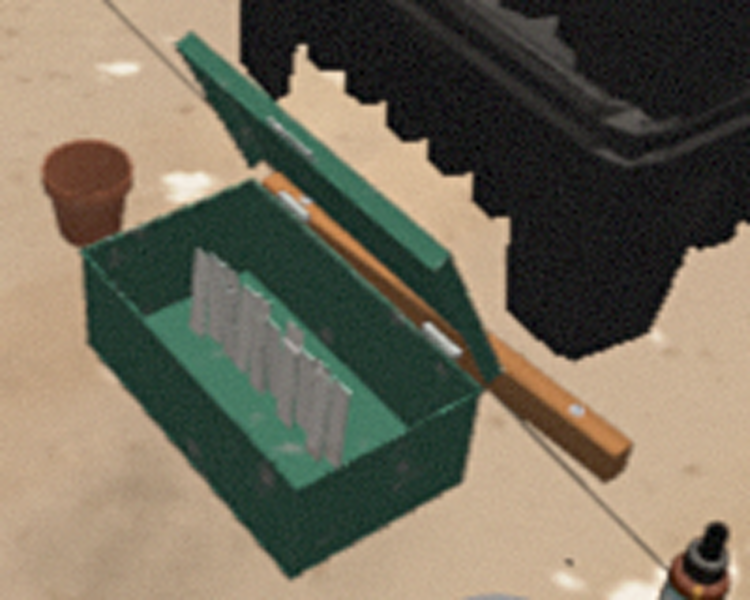

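```bash
cat > fit.py <<'E'
from h import *
from scipy.optimize import least_squares
tc=lambda u,v:(u/4+220-.4,v/4+140-.4); sc=lambda u,v:(u/3.75+250-.4,v/3.75+115-.4)
def body(p,q):
    x,y,a,l=p; c,s=np.cos(a),np.sin(a); return np.array([x+c*q[0]-s*q[1],y+s*q[0]+c*q[1],q[2]])
def lid(p,q): # q: forward dist, y, height above axis
    l=p[3]; return body(p,[.074-(q[0]*np.cos(l)-q[2]*np.sin(l)),q[1],.089+q[0]*np.sin(l)+q[2]*np.cos(l)])
if __name__=='__main__':
    B=[('top0',tc(255,428),(-.065,.118,.085)),('top0',tc(668,405),(-.065,-.118,.085)),
     ('scene0',sc(83,253),(-.065,.118,.085)),('scene0',sc(297,490),(-.065,-.118,.085)),('scene0',sc(482,388),(.07,-.118,.085)),
     ('scene0',sc(292,577),(-.065,-.118,0)),('scene0',sc(90,343),(-.065,.118,0)),('scene0',sc(463,483),(.07,-.118,0))]
    L=[('top0',tc(228,254),(.142,.12,-.003)),('top0',tc(707,234),(.142,-.12,-.003)),('top0',tc(227,226),(.142,.12,.011)),('top0',tc(708,208),(.142,-.12,.011)),
     ('top0',tc(237,160),(0,.12,.011)),('top0',tc(662,143),(0,-.12,.011)),('scene0',sc(445,268),(.142,-.12,-.003)),('scene0',sc(180,42),(.142,.12,-.003))]
    f=lambda p:np.concatenate([proj(i,body(p,q))-m for i,m,q in B]+[proj(i,lid(p,q))-m for i,m,q in L])
    r=least_squares(f,[.4,0,0,1.0],loss='soft_l1'); print(r.x.round(4)); print(f(r.x).reshape(-1,2).round(1).tolist())
    x,y,a,l=r.x
    print('lip',lid(r.x,(.146,0,0)),'back corners',body(r.x,(.07,.118,.015)),body(r.x,(.07,-.118,.015)))
    for i,m,z in [('top0',tc(160,132),.03),('top0',tc(714,64),.03),('top0',tc(155,104),.03),('top0',tc(712,38),.03),('scene0',sc(605,455),.03),('scene0',sc(633,447),.03)]: print('rail',ray(i,*m,z))
    for nm,m,z in [('pot',tc(69,327),.058),('dropper',(444,168),.1),('tape',(440.5,223),.048)]: print(nm,ray('top0',*m,z))
E
python3 fit.py
```

```text
[ 0.5625 -0.112   0.0551  1.122 ]
[[-1.3, -1.1], [1.2, -0.1], [-0.7, -0.3], [0.3, 0.7], [0.4, 1.5], [-0.5, 1.9], [-0.9, 0.5], [0.4, 0.7], [-0.4, -0.4], [0.3, -0.5], [-0.6, -0.2], [0.1, -0.8], [-0.3, -0.5], [-0.3, -0.7], [-3.3, 0.2], [-1.1, 0.5]]
lip [ 0.57318336 -0.11141492  0.22054299] back corners [0.62594217 0.00967264 0.015     ] [ 0.63893229 -0.22596958  0.015     ]
rail [0.66869675 0.061913   0.03      ]
rail [ 0.71489044 -0.26987737  0.03      ]
rail [0.68574286 0.06532696 0.03      ]
rail [ 0.73102083 -0.26892386  0.03      ]
rail [ 0.71027643 -0.26784248  0.03      ]
rail [ 0.72970423 -0.27167281  0.03      ]
pot [0.54761315 0.10796254 0.058     ]
dropper [ 0.66868975 -0.36065185  0.1       ]
tape [ 0.54997585 -0.36308788  0.048     ]
```

```bash
cat >> h.py <<'E'
from scipy.spatial.transform import Rotation as R
def Rt(yaw,lean=0,): # tool y along horizontal (-sin,cos); tool z down, leaning forward by lean
    f=np.array([np.cos(yaw),np.sin(yaw),0]); y=np.array([-np.sin(yaw),np.cos(yaw),0])
    z=np.sin(lean)*f-np.cos(lean)*np.array([0,0,1]); x=np.cross(y,z); return np.column_stack([x,y,z])
def plan(p,Rg=None,n=5):
    s=robot.sense(); R0=s['eef_rot']
    d=R0.T@(np.array(p)-s['tcp_pos'])*1000
    rv=R.from_matrix(R0.T@Rg).as_rotvec() if Rg is not None else np.zeros(3)
    print('t',round(s['t'],2),'tcp',s['tcp_pos'].round(4),'F',s['wrist_force'].round(1),'d',d.round(1),'rv',rv.round(3),'|d|',round(np.linalg.norm(d)),round(np.linalg.norm(rv),2))
E
python3 - <<'E'
from h import *
for z in (0,.1,.2,.3): print(z,ray('scene0',405,208,z).round(3),ray('top0',330,130,z).round(3),ray('top0',330,75,z).round(3))
plan([.605,-.108,.33],Rt(.055))
E
```

```text
0 [ 0.783 -0.172 -0.   ] [ 0.786 -0.107  0.   ] [ 0.93  -0.106  0.   ]
0.1 [ 0.701 -0.238  0.1  ] [ 0.754 -0.102  0.1  ] [ 0.886 -0.102  0.1  ]
0.2 [ 0.619 -0.304  0.2  ] [ 0.722 -0.098  0.2  ] [ 0.841 -0.098  0.2  ]
0.3 [ 0.538 -0.37   0.3  ] [ 0.689 -0.094  0.3  ] [ 0.797 -0.094  0.3  ]
t 0.15 tcp [0.2882 0.5821 0.2413] F [ 0.1  0.3 -0.8] d [-590.1 -478.   -88. ] rv [-0.002 -0.001 -0.515] |d| 764 0.51
```

Emit:
move_arm:
  deltas:
    - [-1,[-20,-16,-40],[0,0,-0.1]]
    - [-1,[-50,-40,-80],[0,0,-0.2]]
    - [-1,[-85,-69,-88],[0,0,-0.3]]
    - [-1,[-122,-99,-88],[0,0,-0.4]]
    - [-1,[-160,-130,-88],[0,0,-0.5]]
  force: 30

```text
t: 0.65
tcp_pos: [0.3746, 0.3936, 0.331]
eef_rot: [[-0.999, -0.045, 0.001], [-0.045, 0.999, 0.001], [-0.001, 0.001, -1.0]]
wrist_force: [1.2, 0.3, -1.0]
finger_gap: 0.012
```

```bash
python3 - <<'E'
from h import *
plan([.605,-.108,.33],Rt(.055))
E
```

```text
t 0.65 tcp [0.3746 0.3936 0.331 ] F [ 1.2  0.3 -1. ] d [-207.5 -511.5    0.9] rv [ 0.001  0.001 -0.01 ] |d| 552 0.01
```

Emit:
move_arm:
  deltas:
    - [-1,[-17,-43,0],[0,0,-0.01]]
    - [-1,[-35,-86,0],[0,0,-0.01]]
    - [-1,[-52,-130,0],[0,0,-0.01]]
    - [-1,[-70,-173,0],[0,0,-0.01]]
    - [-1,[-88,-216,0],[0,0,-0.01]]

```text
t: 1.15
tcp_pos: [0.471, 0.1808, 0.3301]
eef_rot: [[-0.999, -0.05, 0.0], [-0.05, 0.999, 0.0], [-0.0, 0.0, -1.0]]
wrist_force: [0.1, -0.4, 0.4]
finger_gap: 0.0
```

Emit:
move_arm:
  deltas:
    - [-1,[-18,-43,0],[0,0,0]]
    - [-1,[-36,-86,0],[0,0,0]]
    - [-1,[-54,-130,0],[0,0,0]]
    - [-1,[-72,-173,0],[0,0,0]]
    - [-1,[-90,-216,0],[0,0,0]]

```text
t: 1.65
tcp_pos: [0.5718, -0.0305, 0.33]
eef_rot: [[-0.999, -0.05, -0.0], [-0.05, 0.999, 0.0], [0.0, 0.0, -1.0]]
wrist_force: [0.6, 0.8, 0.6]
finger_gap: -0.0
```

```bash
python3 - <<'E'
from h import *
plan([.605,-.108,.33],Rt(.055))
E
```

```text
t 1.65 tcp [ 0.5718 -0.0305  0.33  ] F [0.6 0.8 0.6] d [-29.3 -79.1  -0. ] rv [ 0.    -0.    -0.005] |d| 84 0.01
```

Emit:
move_arm:
  deltas:
    - [-1,[-15,-40,0],[0,0,0]]
    - [-1,[-29,-79,0],[0,0,0]]
    - [-1,[-29,-79,30],[0,0,0]]
    - [-1,[-29,-79,60],[0,0,0]]
    - [-1,[-29,-79,90],[0,0,0]]

```text
t: 2.15
tcp_pos: [0.6043, -0.1066, 0.2389]
eef_rot: [[-0.999, -0.049, -0.0], [-0.049, 0.999, 0.0], [0.0, 0.0, -1.0]]
wrist_force: [0.1, 0.4, 0.1]
finger_gap: -0.0001
```

```bash
python3 - <<'E'
from h import *
plan([.605,-.108,.24],Rt(.055))
for n in ['scene','top']: snap(n,n+'1')
a=cv2.imread('pics/top1.png')[140:260,220:420]; cv2.imwrite('pics/top1c.png',cv2.resize(a,None,fx=4,fy=4,interpolation=cv2.INTER_CUBIC))
a=cv2.imread('pics/scene1.png')[35:275,210:450]; cv2.imwrite('pics/scene1c.png',cv2.resize(a,None,fx=2.5,fy=2.5,interpolation=cv2.INTER_CUBIC))
E
```

```text
t 2.15 tcp [ 0.6043 -0.1066  0.2389] F [0.1 0.4 0.1] d [-0.6 -1.5 -1.1] rv [ 0.    -0.    -0.006] |d| 2 0.01
```

View pics/scene1c.png

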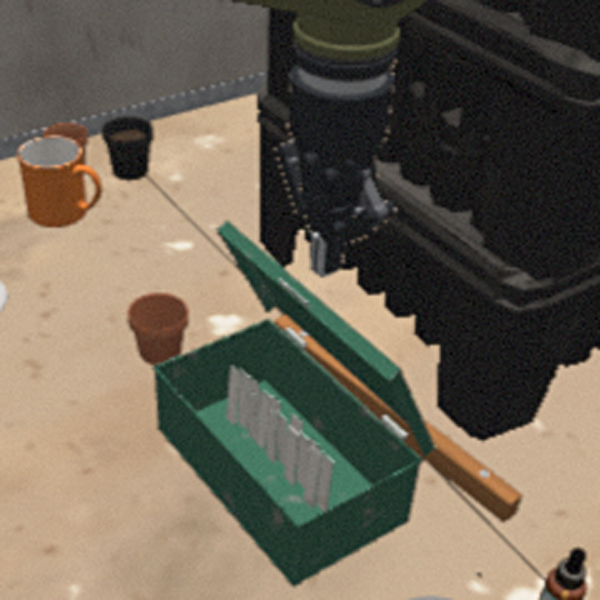

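```bash
python3 - <<'E'
from h import *
print(proj('scene1',[.604,-.107,.228]))
s=robot.sense(); hx=np.array([.5625+.074*np.cos(.055),-.112+.074*np.sin(.055)]); f=np.array([np.cos(.055),np.sin(.055)])
cf=-(s['tcp_pos'][:2]-hx)@f  # forward dist from hinge
print('cf',cf)
for r in (.12,):
  for l in np.arange(1.12,-.03,-.07):
    Kf=r*np.cos(l)-.011*np.sin(l); Kz=.089+r*np.sin(l)+.011*np.cos(l)
    print(round(l,2),'dx',round((Kf-.011-cf)*1e3,1),'dz',round((s['tcp_pos'][2]-(Kz+.011))*1e3,1))
E
```

```text
[339.6357257  143.27747535]
cf 0.034720596894339054
1.12 dx -3.3 dz 21.2
1.05 dx 4.4 dz 24.5
0.98 dx 12.0 dz 28.2
0.91 dx 19.2 dz 32.5
0.84 dx 26.2 dz 37.3
0.77 dx 32.8 dz 42.6
0.7 dx 39.0 dz 48.3
0.63 dx 44.8 dz 54.4
0.56 dx 50.1 dz 61.0
0.49 dx 55.0 dz 67.9
0.42 dx 59.4 dz 75.1
0.35 dx 63.2 dz 82.6
0.28 dx 66.6 dz 90.3
0.21 dx 69.4 dz 98.3
0.14 dx 71.6 dz 106.4
0.07 dx 73.2 dz 114.7
-0.0 dx 74.3 dz 123.0
```

Emit:
move_arm:
  deltas:
    - [-1,[-3,0,10],[0,0,0]]
    - [-1,[-3,0,21],[0,0,0]]
    - [-1,[4,0,24.5],[0,0,0]]
    - [-1,[12,0,28],[0,0,0]]
    - [-1,[19,0,32.5],[0,0,0]]

```text
t: 2.75
tcp_pos: [0.5853, -0.107, 0.2088]
eef_rot: [[-0.999, -0.05, 0.002], [-0.05, 0.999, -0.001], [-0.002, -0.001, -1.0]]
wrist_force: [0.3, 0.0, 0.9]
finger_gap: -0.0002
```

```bash
python3 - <<'E'
from h import *
snap('scene','scene2')
a=cv2.imread('pics/scene2.png')[75:275,230:430]; cv2.imwrite('pics/scene2c.png',cv2.resize(a,None,fx=3,fy=3,interpolation=cv2.INTER_CUBIC))
E
```

```text
(no output)
```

View pics/scene2c.png

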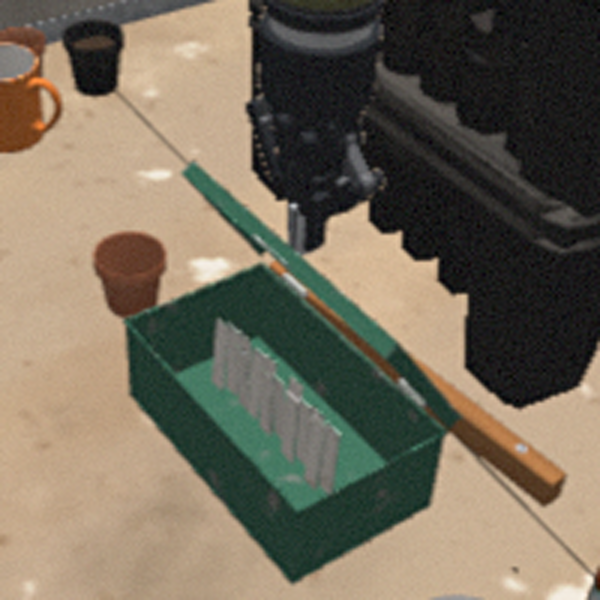

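The lid is swinging down under the fingertip, at roughly 0.9 rad, and the box hasn't moved. I'll continue along the arc.

Emit:
move_arm:
  deltas:
    - [-1,[7,0,5],[0,0,0]]
    - [-1,[13.5,0,10],[0,0,0]]
    - [-1,[20,0,16],[0,0,0]]
    - [-1,[26,0,22],[0,0,0]]
    - [-1,[31,0,28.5],[0,0,0]]

```text
t: 3.3
tcp_pos: [0.5538, -0.1085, 0.1787]
eef_rot: [[-0.999, -0.05, -0.0], [-0.05, 0.999, 0.0], [0.0, 0.0, -1.0]]
wrist_force: [0.2, -0.6, 0.4]
finger_gap: -0.0
```

Emit:
move_arm:
  deltas:
    - [-1,[5,0,7],[0,0,0]]
    - [-1,[9,0,14],[0,0,0]]
    - [-1,[13,0,21.5],[0,0,0]]
    - [-1,[16.5,0,29],[0,0,0]]
    - [-1,[19,0,37],[0,0,0]]

```text
t: 3.8
tcp_pos: [0.5351, -0.1094, 0.1416]
eef_rot: [[-0.999, -0.05, -0.0], [-0.05, 0.999, 0.0], [0.0, 0.0, -1.0]]
wrist_force: [-0.2, -0.1, 1.8]
finger_gap: 0.0002
```

```bash
python3 - <<'E'
from h import *
snap('scene','scene3')
a=cv2.imread('pics/scene3.png')[75:275,230:430]; cv2.imwrite('pics/scene3c.png',cv2.resize(a,None,fx=3,fy=3,interpolation=cv2.INTER_CUBIC))
E
```

```text
(no output)
```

View pics/scene3c.png

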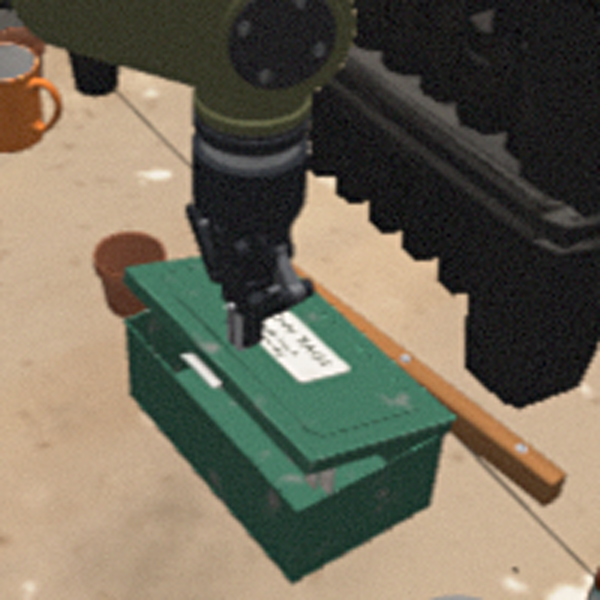

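Emit:
move_arm:
  deltas:
    - [-1,[2,0,7],[0,0,0]]
    - [-1,[3.5,0,14],[0,0,0]]
    - [-1,[4.5,0,20],[0,0,0]]
    - [-1,[5,0,25],[0,0,0]]
    - [-1,[5,0,29],[0,0,0]]

```text
t: 4.35
tcp_pos: [0.5303, -0.1096, 0.1127]
eef_rot: [[-0.999, -0.05, -0.001], [-0.05, 0.999, 0.0], [0.001, 0.0, -1.0]]
wrist_force: [-1.7, -0.2, 1.2]
finger_gap: 0.0005
```

Emit:
move_arm:
  deltas:
    - [-1,[0,0,1],[0,0,0]]
    - [-1,[0,0,2],[0,0,0]]
    - [-1,[0,0,3],[0,0,0]]
    - [-1,[0,0,3.5],[0,0,0]]
    - [-1,[0,0,3.5],[0,0,0]]

```text
t: 4.85
tcp_pos: [0.5306, -0.1097, 0.1114]
eef_rot: [[-0.999, -0.05, -0.0], [-0.05, 0.999, 0.0], [0.0, 0.0, -1.0]]
wrist_force: [-5.6, 1.0, 7.7]
finger_gap: 0.0001
```

Emit:
move_arm:
  deltas:
    - [-1,[0,0,1],[0,0,0]]
    - [-1,[0,0,2],[0,0,0]]
    - [-1,[0,0,2],[0,0,0]]
    - [-1,[0,0,2],[0,0,0]]
    - [-1,[0,0,2],[0,0,0]]

```text
t: 5.35
tcp_pos: [0.5307, -0.1097, 0.1112]
eef_rot: [[-0.999, -0.05, -0.001], [-0.05, 0.999, 0.0], [0.001, 0.0, -1.0]]
wrist_force: [-10.9, 2.5, 16.8]
finger_gap: -0.0001
```

Emit:
move_arm:
  deltas:
    - [-1,[0,0,-10],[0,0,0]]
    - [-1,[0,0,-40],[0,0,0]]
    - [-1,[30,0,-70],[0,0,0]]
    - [-1,[70,0,-80],[0,0,0]]
    - [-1,[110,0,-80],[0,0,0]]

```text
t: 5.85
tcp_pos: [0.4213, -0.1158, 0.1908]
eef_rot: [[-0.999, -0.051, 0.005], [-0.051, 0.999, -0.002], [-0.005, -0.002, -1.0]]
wrist_force: [-1.3, -1.1, 0.4]
finger_gap: -0.0
```

```bash
python3 - <<'E'
from h import *
snap('scene','scene4');snap('top','top4')
a=cv2.imread('pics/scene4.png')[115:275,250:450]; cv2.imwrite('pics/scene4c.png',cv2.resize(a,None,fx=3.75,fy=3.75,interpolation=cv2.INTER_CUBIC))
a=cv2.imread('pics/top4.png')[140:260,220:420]; cv2.imwrite('pics/top4c.png',cv2.resize(a,None,fx=4,fy=4,interpolation=cv2.INTER_CUBIC))
E
```

```text
(no output)
```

View pics/scene4c.png

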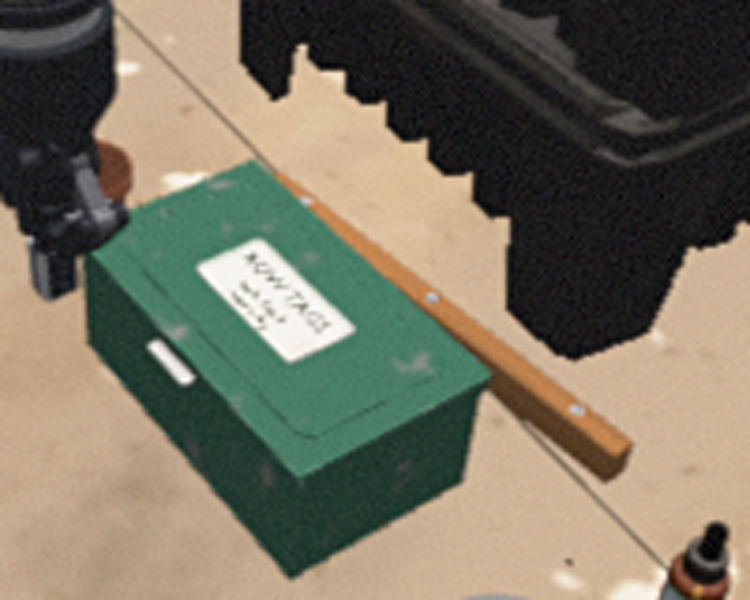

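View pics/top4c.png

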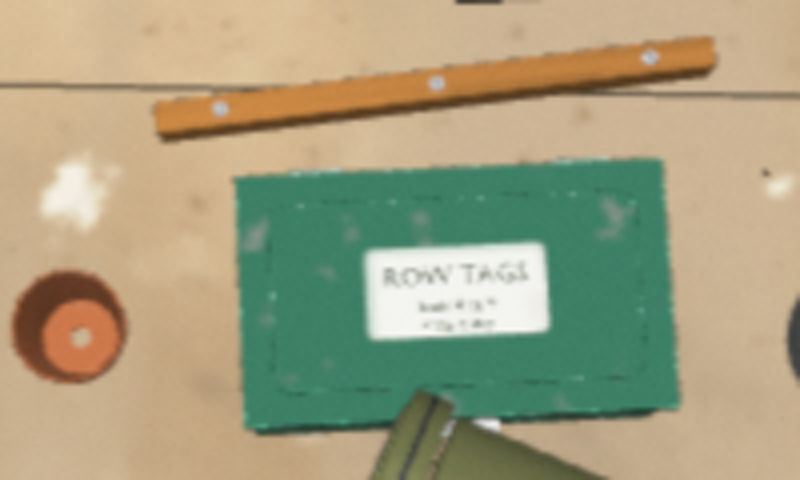

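The lid looks shut and the box hasn't moved. I'll check the lid-top corners against z = 0.100 and refine the box pose.

```bash
python3 - <<'E'
from fit import *
c=[('top4',tc(245,428),(-.068,.12)),('top4',tc(680,409),(-.068,-.12)),('top4',tc(663,158),(.075,-.12)),('top4',tc(236,178),(.075,.12)),
('scene4',sc(301,477),(-.068,-.12)),('scene4',sc(488,376),(.075,-.12)),('scene4',sc(88,256),(-.068,.12)),('scene4',sc(255,160),(.075,.12))]
# free angle l: points with lid model
f=lambda p:np.concatenate([proj(i,lid(p,(.074-q[0],q[1],.011)))-m for i,m,q in c])
r=least_squares(f,[.56,-.11,.055,0]);print(r.x.round(4),f(r.x).reshape(-1,2).round(1).tolist())
r2=least_squares(lambda p:f([*p,0]),[.56,-.11,.055]);print(r2.x.round(4),f([*r2.x,0]).reshape(-1,2).round(1).tolist())
p=[*r2.x,0]
a=np.array([.6687,.0619]);b=np.array([.7149,-.2699]);d=(a-b)/np.linalg.norm(a-b);yaw=np.arctan2(-d[0],d[1]);n=np.array([np.cos(yaw),np.sin(yaw)]);o=(a+b)/2
print('rail yaw',yaw,o)
for s in(.118,-.118):
  q=body(p,(.07,s,.015))[:2]-o; print(q@n,q@d)
E
```

```text
[ 0.5628 -0.1121  0.0591 -0.0585] [[0.4, 0.4], [-0.2, -0.3], [0.1, -1.2], [-0.1, -1.3], [-1.0, 3.4], [2.1, -0.5], [-3.8, -3.0], [0.4, -0.3]]
[ 0.5614 -0.1133  0.0612] [[0.7, 0.7], [1.0, -0.2], [0.5, -0.9], [0.3, -0.8], [-0.7, 1.4], [2.1, -0.1], [-4.2, -5.1], [0.2, 0.0]]
rail yaw 0.13835097017712533 [ 0.6918 -0.104 ]
-0.05156292894392642 0.12107475564218123
-0.06974240714384375 -0.11422400460185136
```

```bash
python3 - <<'E'
from h import *
plan([.44,-.121,.13],Rt(.138,.2))
E
```

```text
t 5.95 tcp [ 0.4176 -0.115   0.1876] F [ 0.   0.6 -0.1] d [-22.1  -7.1  57.6] rv [-0.009 -0.2   -0.089] |d| 62 0.22
```

Emit:
move_arm:
  deltas:
    - [1,[-5,-2,5],[0,-0.06,-0.03]]
    - [1,[-10,-4,15],[0,-0.13,-0.06]]
    - [1,[-15,-7,30],[-0.01,-0.2,-0.09]]
    - [1,[-22,-7,45],[-0.01,-0.2,-0.09]]
    - [1,[-22,-7,58],[-0.01,-0.2,-0.09]]

```text
t: 6.45
tcp_pos: [0.4436, -0.1214, 0.1295]
eef_rot: [[-0.97, -0.14, 0.198], [-0.137, 0.99, 0.028], [-0.2, 0.001, -0.98]]
wrist_force: [-0.0, -0.2, 0.3]
finger_gap: 0.0722
```

```bash
python3 - <<'E'
from h import *
plan([.44,-.121,.13],Rt(.138,.2))
snap('scene','scene5'); snap('wrist','wrist5')
s=robot.sense(); print(s['finger_gap'])
Rr=s['eef_rot']
for L in(-.002,.011): print(L,[proj('scene5',s['tcp_pos']+Rr@np.array([-.011,y,L])) for y in(.0425,-.0425)])
a=cv2.imread('pics/scene5.png')[75:275,180:380]; cv2.imwrite('pics/scene5c.png',cv2.resize(a,None,fx=3,fy=3,interpolation=cv2.INTER_CUBIC))
E
```

```text
t 6.45 tcp [ 0.4436 -0.1214  0.1295] F [-0.  -0.2  0.3] d [ 3.3  0.9 -1.2] rv [0.001 0.001 0.002] |d| 4 0.0
0.08470394815130779
-0.002 [array([268.27470958, 193.69444246]), array([292.17261719, 216.38161275])]
0.011 [array([269.52687854, 197.42184516]), array([293.20325535, 220.04389199])]
```

View pics/scene5c.png

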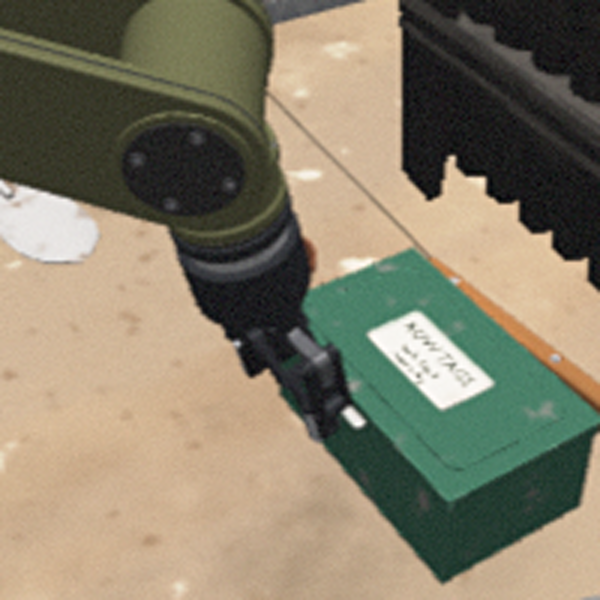

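View pics/wrist5.png

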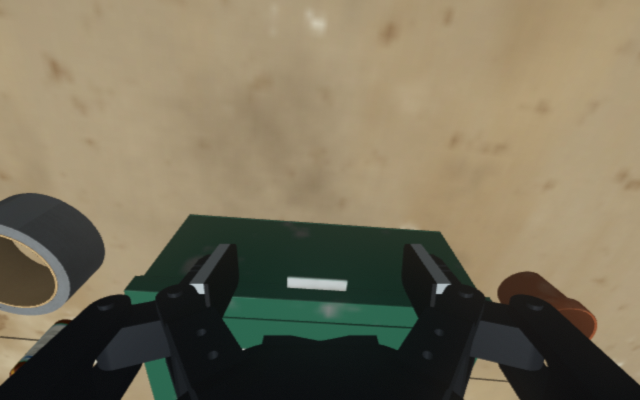

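```bash
python3 - <<'E'
from h import *
plan([.435,-.1225,.06],Rt(.138,.2))
plan([.46,-.119,.06],Rt(.138,.2))
plan([.56,-.105,.06],Rt(.138,.2))
E
```

```text
t 6.55 tcp [ 0.442  -0.1205  0.1277] F [-0.2  0.4  0.3] d [20.3 -1.2 64.9] rv [ 0.004 -0.003  0.002] |d| 68 0.01
t 6.55 tcp [ 0.442  -0.1205  0.1277] F [-0.2  0.4  0.3] d [-4.4 -1.2 69.9] rv [ 0.004 -0.003  0.002] |d| 70 0.01
t 6.55 tcp [ 0.442  -0.1205  0.1277] F [-0.2  0.4  0.3] d [-103.5   -1.4   89.6] rv [ 0.004 -0.003  0.002] |d| 137 0.01
```

Emit:
move_arm:
  deltas:
    - [1,[10,-1,20],[0,0,0]]
    - [1,[20,-1,45],[0,0,0]]
    - [1,[20,-1,65],[0,0,0]]
    - [1,[10,-1,67],[0,0,0]]
    - [1,[0,-1,69],[0,0,0]]

```text
t: 7.05
tcp_pos: [0.4581, -0.1202, 0.0631]
eef_rot: [[-0.97, -0.14, 0.198], [-0.137, 0.99, 0.028], [-0.2, 0.0, -0.98]]
wrist_force: [1.2, -0.7, 0.4]
finger_gap: 0.0857
```

```bash
python3 - <<'E'
from h import *
plan([.46,-.119,.06],Rt(.138,.2))
snap('scene','scene6')
a=cv2.imread('pics/scene6.png')[95:275,210:410]; cv2.imwrite('pics/scene6c.png',cv2.resize(a,None,fx=3.3,fy=3.3,interpolation=cv2.INTER_CUBIC))
E
```

```text
t 7.05 tcp [ 0.4581 -0.1202  0.0631] F [ 1.2 -0.7  0.4] d [-1.4  0.9  3.4] rv [0.001 0.001 0.002] |d| 4 0.0
```

View pics/scene6c.png

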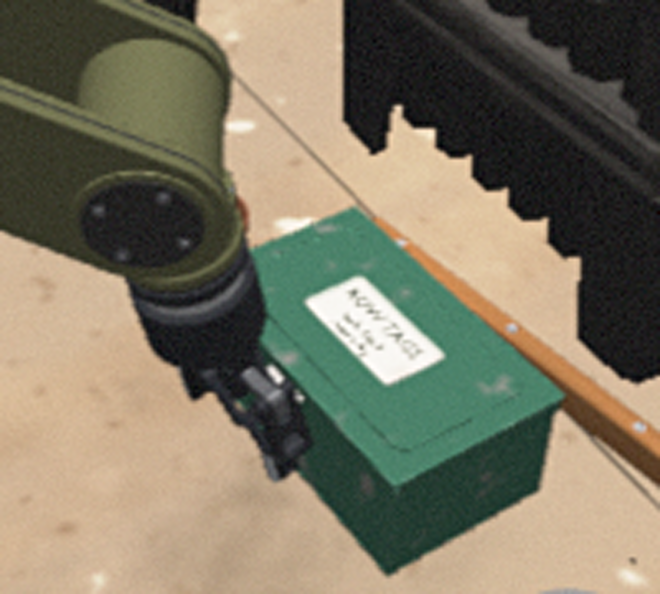

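Emit:
move_arm:
  deltas:
    - [1,[-5,0,2],[0,0,0]]
    - [1,[-10,0,3],[0,0,0]]
    - [1,[-15,0,4],[0,0,0]]
    - [1,[-20,0,5],[0,0,0]]
    - [1,[-25,0,6],[0,0,0]]

```text
t: 7.6
tcp_pos: [0.4826, -0.1165, 0.0614]
eef_rot: [[-0.97, -0.14, 0.197], [-0.137, 0.99, 0.029], [-0.199, 0.001, -0.98]]
wrist_force: [0.5, -0.8, -0.1]
finger_gap: 0.0852
```

Emit:
move_arm:
  deltas:
    - [1,[-5,0,1],[0,0,0]]
    - [1,[-10,0,2],[0,0,0]]
    - [1,[-15,0,3],[0,0,0]]
    - [1,[-20,0,4],[0,0,0]]
    - [1,[-25,0,5],[0,0,0]]

```text
t: 8.1
tcp_pos: [0.5075, -0.1129, 0.0612]
eef_rot: [[-0.971, -0.14, 0.196], [-0.137, 0.99, 0.029], [-0.198, 0.001, -0.98]]
wrist_force: [-4.3, -1.2, 2.1]
finger_gap: 0.0857
```

```bash
python3 - <<'E'
from h import *
plan([.52,-.11,.06],Rt(.138,.2))
snap('scene','scene7');snap('top','top7')
a=cv2.imread('pics/scene7.png')[95:275,210:430]; cv2.imwrite('pics/scene7c.png',cv2.resize(a,None,fx=3.3,fy=3.3,interpolation=cv2.INTER_CUBIC))
a=cv2.imread('pics/top7.png')[140:260,220:420]; cv2.imwrite('pics/top7c.png',cv2.resize(a,None,fx=4,fy=4,interpolation=cv2.INTER_CUBIC))
E
```

```text
t 8.1 tcp [ 0.5075 -0.1129  0.0612] F [-4.3 -1.2  2.1] d [-12.3   1.1   3.7] rv [ 0.002 -0.     0.002] |d| 13 0.0
```

View pics/scene7c.png

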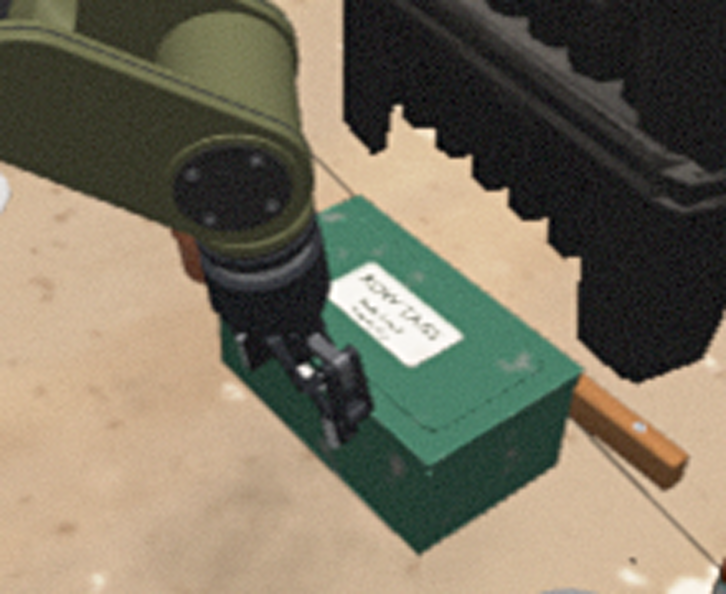

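View pics/top7c.png

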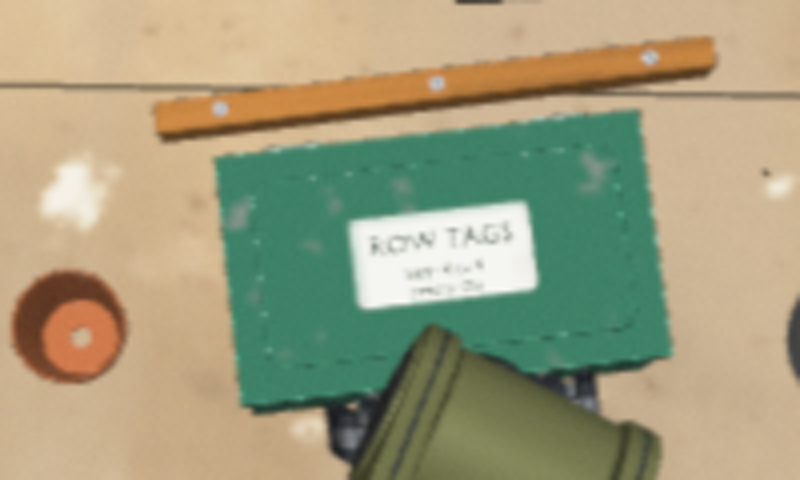

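```bash
cat > ev.py <<'E'
from fit import *
def ev(im,pts,z=.1):
    c=list(zip(pts,[(.075,.12),(.075,-.12),(-.068,.12),(-.068,-.12)]))
    f=lambda p:np.concatenate([proj(im,body([*p,0],(*q,z)))-tc(*m) for m,q in c])
    r=least_squares(f,[.58,-.11,.1]);print(r.x.round(4),f(r.x).round(1))
    yaw=.1384;o=np.array([.6918,-.104]);n=np.array([np.cos(yaw),np.sin(yaw)]);d=np.array([-n[1],n[0]])
    for s in(.118,-.118):
        q=body([*r.x,0],(.07,s,.015))[:2]-o; print('rail x,y mm',(q@n*1e3).round(1),(q@d*1e3).round(1))
E
python3 -c "
from ev import *
ev('top7',[(216,158),(640,110),(243,406),(672,358)])"
```

```text
[ 0.5804 -0.1047  0.1238] [-0.2 -0.8 -0.1 -0.3 -0.3  0.7  0.6  0.4]
rail x,y mm -38.7 131.6
rail x,y mm -42.2 -104.4
```

Emit:
move_arm:
  deltas:
    - [1,[-5,0,1],[0,0,0]]
    - [1,[-10,0,2],[0,0,0]]
    - [1,[-15,0,3],[0,0,0]]
    - [1,[-20,0,4],[0,0,0]]
    - [1,[-25,0,5],[0,0,0]]

```text
t: 8.7
tcp_pos: [0.5328, -0.1091, 0.0612]
eef_rot: [[-0.97, -0.14, 0.196], [-0.137, 0.99, 0.029], [-0.198, 0.001, -0.98]]
wrist_force: [-4.4, -0.3, 0.0]
finger_gap: 0.0853
```

Emit:
move_arm:
  deltas:
    - [1,[-3,0,0.5],[0,0,0]]
    - [1,[-6,0,1],[0,0,0]]
    - [1,[-9,0,2],[0,0,0]]
    - [1,[-12,0,2.5],[0,0,0]]
    - [1,[-14,0,3],[0,0,0]]

```text
t: 9.2
tcp_pos: [0.5462, -0.1071, 0.061]
eef_rot: [[-0.971, -0.14, 0.194], [-0.137, 0.99, 0.029], [-0.197, 0.002, -0.98]]
wrist_force: [-13.3, -0.9, 8.3]
finger_gap: 0.0856
```

```bash
python3 - <<'E'
from h import *
plan([.56,-.11,.06],Rt(.138,.2))
snap('top','top8')
a=cv2.imread('pics/top8.png')[140:260,220:420]; cv2.imwrite('pics/top8c.png',cv2.resize(a,None,fx=4,fy=4,interpolation=cv2.INTER_CUBIC))
E
```

```text
t 9.2 tcp [ 0.5462 -0.1071  0.061 ] F [-13.3  -0.9   8.3] d [-12.8  -4.8   3.6] rv [ 0.002 -0.002  0.002] |d| 14 0.0
```

View pics/top8c.png

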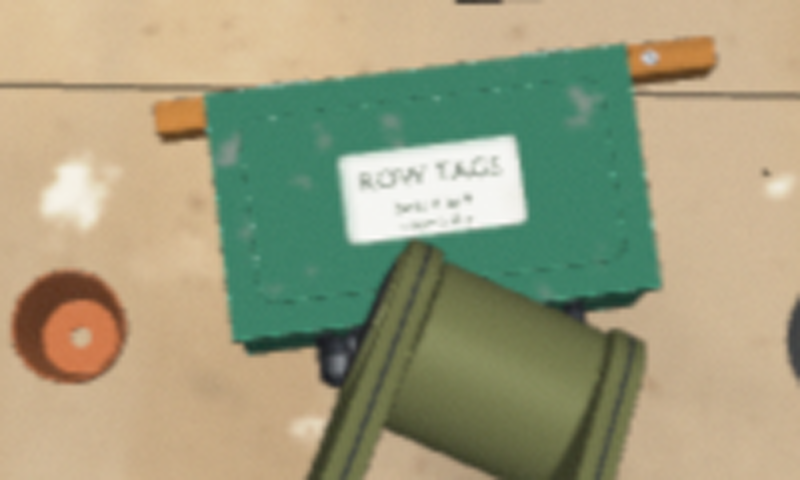

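```bash
python3 -c "
from ev import *
ev('top8',[(206,94),(627,44),(234,340),(661,288)])"
```

```text
[ 0.618  -0.0986  0.1326] [-0.3 -0.7 -0.  -0.5 -0.2  0.6  0.5  0.5]
rail x,y mm -1.7 133.1
rail x,y mm -3.1 -102.9
```

The force is up to 13 N, which means contact with the rail. I'll press a little more to seat it.

Emit:
move_arm:
  deltas:
    - [1,[-1,0,0],[0,0,0]]
    - [1,[-2,0,0],[0,0,0]]
    - [1,[-3,0,0.5],[0,0,0]]
    - [1,[-4,0,0.5],[0,0,0]]
    - [1,[-4,0,0.5],[0,0,0]]

```text
t: 9.75
tcp_pos: [0.5465, -0.1069, 0.061]
eef_rot: [[-0.973, -0.141, 0.185], [-0.138, 0.99, 0.03], [-0.187, 0.004, -0.982]]
wrist_force: [-27.6, -2.5, 17.7]
finger_gap: 0.0858
```

Seated: the TCP moved only 0.3 mm while the force doubled. I'll retract straight back.

Emit:
move_arm:
  deltas:
    - [1,[5,0,-1],[0,0,0]]
    - [1,[20,0,-4],[0,0,0]]
    - [1,[45,0,-9],[0,0,0]]
    - [1,[80,0,-25],[0,0,0]]
    - [1,[110,0,-50],[0,0,0]]

```text
t: 10.25
tcp_pos: [0.4332, -0.123, 0.0882]
eef_rot: [[-0.97, -0.14, 0.196], [-0.137, 0.99, 0.03], [-0.199, 0.002, -0.98]]
wrist_force: [-0.1, -0.2, 0.2]
finger_gap: 0.0854
```

Emit:
move_arm:
  deltas:
    - [1,[10,40,-10],[0,0,0]]
    - [1,[20,85,-20],[0,0,0]]
    - [1,[20,130,-30],[0,0,0]]
    - [1,[20,170,-40],[0,0,0]]
    - [1,[20,200,-50],[0,0,0]]

```text
t: 10.75
tcp_pos: [0.3775, 0.0726, 0.1358]
eef_rot: [[-0.969, -0.141, 0.202], [-0.137, 0.99, 0.03], [-0.204, 0.002, -0.979]]
wrist_force: [-0.0, -0.3, 0.6]
finger_gap: 0.0854
```

```bash
python3 - <<'E'
from h import *
plan([.56,-.11,.06],Rt(.138,.2))
snap('top','top9');snap('scene','scene9')
a=cv2.imread('pics/top9.png')[140:260,220:420]; cv2.imwrite('pics/top9c.png',cv2.resize(a,None,fx=4,fy=4,interpolation=cv2.INTER_CUBIC))
a=cv2.imread('pics/scene9.png')[95:315,250:460]; cv2.imwrite('pics/scene9c.png',cv2.resize(a,None,fx=2.7,fy=2.7,interpolation=cv2.INTER_CUBIC))
a,b=[cv2.cvtColor(cv2.imread(f'pics/top{i}.png'),6).astype(int) for i in(0,9)]
for nm,(u,v,w) in dict(pot=(238,222,22),dropper=(444,171,16),tape=(440,224,28)).items(): print(nm,np.abs(a-b)[v-w:v+w,u-w:u+w].mean())
E
```

```text
t 10.75 tcp [0.3775 0.0726 0.1358] F [-0.  -0.3  0.6] d [-136.3 -206.6  105.5] rv [0.002 0.006 0.003] |d| 269 0.01
pot 1.103305785123967
dropper 1.1083984375
tape 1.0730229591836735
```

View pics/top9c.png

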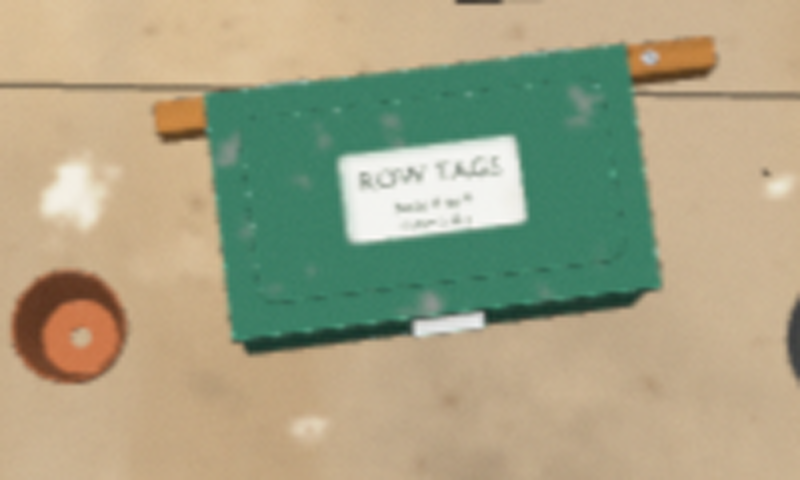

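View pics/scene9c.png

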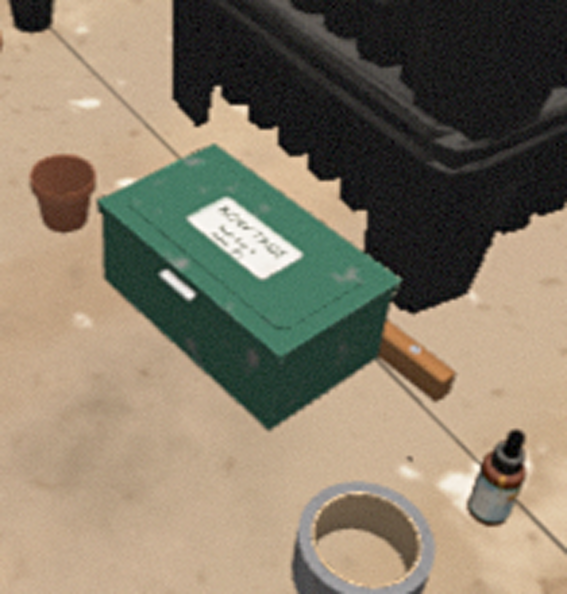

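The box is shut and its back edge lies along the rail. The pot, dropper and tape haven't moved (image difference is only noise). Handing in.

```bash
python3 -c "
from ev import *
ev('top9',[(206,94),(627,44),(234,340),(661,288)])
print(robot.hand_in())"
```

```text
[ 0.618  -0.0986  0.1326] [-0.3 -0.7 -0.  -0.5 -0.2  0.6  0.5  0.5]
rail x,y mm -1.7 133.1
rail x,y mm -3.1 -102.9
the job is handed in; nothing more can be done
None
```

I eased the lid shut with closed fingertips at about 0.7 rad/s, until it stopped hard with the top face 100 mm up (17 N). Then, with the fingers open either side of the lip, I pushed the box back along the rail's normal. It seated at the rail: the push force doubled to 28 N while the tool advanced only 0.3 mm. I backed the arm clear and handed in at about 11 s; the hand-in gives no verdict.

- **Rail fit:** the last picture puts the back corners 1.7 mm (left) and 3.1 mm (right) short of the rail, inside the 6 mm limit. The box is about 0.006 rad off the rail's angle. Both are close to the camera error of about 2 mm, so the gaps may be smaller than measured.
- **Sideways shift:** turning the box to square it slid it about 12 mm to the left along the rail. Its ends are at +133 mm and -103 mm, within the ±180 mm allowed.
- **Lid and surroundings:** the lid looks fully shut and the box flat. The pot, dropper bottle and tape show no movement between the first and last pictures, and the robot touches nothing.
- **Check that disagreed:** a picture fit for the lid angle after closing gave -0.06 rad, which is not possible. One corner in it was hidden by the gripper, so I relied on the hard stop instead.

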